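# Draw the booth lamp up to its second stop and hold it

## Robot

A 7-joint arm with a two-finger parallel gripper is mounted at the origin on the work surface. World frame = base frame: x ahead of the robot, y to its left, z up, the work surface at z = 0. Lengths are in m, angles in degrees, forces in N, time in s.
With the tool pointing down it reaches from about 0.4 to 0.875 m from the base axis. Payload 6.5 kg.
Tool frame: the origin (TCP) lies at the very end of the fingers, on their centre line; the grasp point (between the pads) lies 19 mm behind it; z points along the fingers, y is the line along which they close (so a half turn about z gives the same grasp; the last joint's range is limited). The gripper opens to 88 mm and grips with 3 to 60 N. Pads are 18 mm wide; open, the fingers measure 123 mm over their backs; the gripper's body (75 mm by 187 mm) begins 45 mm behind the grasp point.
Start: joints at [71.78, 30.733, -0.252, 88.115, 0.149, 61.152, -4.079], TCP at [0.162, -0.629, 0.239] pointing down, gripper open.
Joint ranges: [-154.64, 154.64], [-21.42, 123.67], [-72.66, 72.17], [13.99, 137.28], [-74.86, 254.86], [10.95, 109.41], [-158.01, 158.01]. Speed limits (degrees/s): [136.94, 136.94, 180, 180, 180, 180, 180].

## Interface

Orientations are given as a 3x3 rotation matrix whose columns are the frame's x, y, z axes.
In Python, from cell import ctrl, eyes, finder gives the robot as it stands.
- The arm moves only by the shell command python3 -m crank 'ROWS'. ROWS is JSON, a list of rows, each an object of numbers: "x", "y", "z": the shift along the tool's x, y, z in mm; "rx", "ry", "rz": the turn, a rotation vector about the tool's x, y, z in degrees; "hand": the opening, from 0 (shut) to 1 (fully open). In form: [{"x": .., "y": .., "z": .., "rx": .., "ry": .., "rz": .., "hand": ..}, ...]. A call has 1 to 8 rows; each row shifts and turns the commanded pose from where the row before left it, along the tool's axes as they then stand; what a row does not reach is not made up. A row lasts 1/12 s, in which the tool goes at most 41.7 mm and 7.16 degrees, less where a joint would pass 70% of its speed; a pose out of reach is approached as far as the arm can. A call is refused whole if a number of a shift passes 41.7 or a number of a turn 7.16, either way. A call with a gripper value outside its range is refused whole. The fingers move at their own pace and stop on an object; the grip force is fixed at half the most. Time passes only in rows, so rows that do not move let the fingers close. It gives the time, the measured TCP pose, the force, the opening and the grip force at its end, in the units of the state.
- ctrl.state(): the state, without advancing time (a new reading comes with each control period).
- eyes.read_camera(name): name is "scene" or "top" or "wrist"; returns the picture (384x512x3 uint8, red, green, blue); there is no depth.
- eyes.camera_params(name): a dict with "camera_matrix" (3x3 intrinsics, pixels), "R" (3x3) and "t" (3): a world point X has camera coordinates R X + t. Camera axes: x right, y down, z forward; pixel columns grow to the right and rows downward; lengths in m; the calibration is good to about 2 mm. A picture is of the moment at which its call begins: read the wrist's pose just before it. camera_params takes no time and is no camera call; for the wrist camera it gives the pose at the moment of the call.
- ctrl.sign_off(): hands the job in; it is judged then, once.
Trained networks look in the newest picture that a camera, given by its name, has taken for a name from the list of things; names that differ only in an ending like _2 or _b are one class to them, and where a whole thing is asked for, a point or a joint stands for the part that bears it (a point fixed in the world has none). Each returns a list of dicts, best first, with "confidence" (0 to 1); they miss things now and then, are a little off and sometimes report something else, mostly with a low value. They report only what shows in the picture. A call takes as long as a camera call.
- finder.boxes_of(target, camera): "rect" ([left, top, width, height] in pixels, round what is visible of it).
- finder.mark_of(target, camera): "uv" ([column, row] in pixels: a listed point, or the origin of a listed thing).
The state is a dict: "t": time; "joints": joint angles; "joint_vel": joint speeds; "joint_efforts": joint torques, N m; "position": TCP position; "ee_rot": TCP orientation; "ft_force": force on the tool from outside, world axes, zero at the start; "wrist_torque": the same for the moment, N m; "opening": finger opening in m; "gripper_force": force on a finger pad.
Only numpy, scipy, OpenCV 4.12 (cv2) and the standard library are available. Lean on these libraries where they do the work, as an engineer would, in place of code of your own. Each camera call takes 0.05 s, during which the arm holds its last target. There are 200 camera calls.

## Task

Raise the telescoping brass work lamp that stands low over the film gate: take its wooden grip with the spring button squeezed in, draw it straight up past the first stop until the second stop comes up solid, and finish still holding it there, fully extended with the button kept squeezed, so that I can tighten the collar screws. Keep the iron foot standing where it is on the ledge, and leave the film gate, the two lens caps and the fuse jar undisturbed.

Things in the scene. Friction and masses are not known exactly. Their poses are not given: they have to be found in the camera images.
- lamp: Foot of the loose table lamp: a round black iron foot 160 mm across with an upright brass outer tube, topped at 150 mm by a clamping collar. About 2 kg; the whole lamp is about 2.5 kg. Origin: centre of the foot's underside, on the ledge (z = 0), the tubes' axis rising from it. Its z axis is up; its x axis points along the lamp's arm, towards the shade.
- grip (a point): Centre of the dark wooden grip on the lamp's tube axis, level with the button; 183 mm above the ledge when down, 303 mm fully extended. Block 46 mm along x, 26 mm along y, from 23 mm below to 21 mm above this point, with a 14 mm brass finial on top. Axes as lamp's: button on the +y broad face, arm from the +x end. It rises with the inner tube and cannot turn. Collar screws lie below it.
- shade (a point): Centre of the open underside of the lamp's brass bell shade, 100 mm across and about 60 mm high above this point, with a glass bulb showing 16 mm below it. It hangs on an 8 mm thick brass arm, 145 mm along +x from the tube axis and 57 mm below grip; the arm's highest part is 27 mm above grip. It rises with the grip.
- button_face (a point): Centre of the outer face of the round nickel spring button, 17 mm in diameter, standing 7 mm proud of the grip's +y broad face. It is pushed towards the grip (-y).
- lamp_button (a joint): Spring button: 0 out, 0.006 m fully in; 2 N to start, 6 N fully in. Out, it locks the grip down to the outer tube's collar (pulling then lifts the whole lamp); 4 mm in or more it lets go. Gripping the two broad faces between the fingers, across y, squeezes it in nearly flush; it rises with the grip.
- lamp_top (a joint): Draw of the inner tube (with grip, arm and shade) out of the middle tube, m: 0 down, 0.060 at its stop. This is the first stop felt. It slides freely with about 2 N of friction, less than the 3 to 5 N weight of what it carries, so it sinks if let go.
- lamp_mid (a joint): Draw of the middle tube out of the outer tube, m: 0 down, 0.060 at its stop, the second stop felt. Stiff, about 8 N of friction, so it follows only once the inner tube is at its stop; the upward pull is then about 12 to 15 N. Beyond its stop the pull rises until at about 25 N the foot leaves the ledge.
- film_gate: Black iron film gate lying flat on the ledge under the shade, 62 x 110 mm, 21 mm high. Origin: centre of its underside.
- cap_large: Round nickel lens cap, 62 mm across, 21 mm high, lying closed side up beside the lamp. Origin: centre of its underside.
- cap_small: Round nickel lens cap, 50 mm across, 21 mm high, lying closed side up beside the lamp. Origin: centre of its underside.
- fuse_jar: Amber glass fuse jar with brass lid, 72 mm across, 105 mm high. Origin: centre of its underside.

How it is judged:
By the outcome, as a careful person would: the job done as asked, in the order asked, and still so for the second after the job is handed in, while the arm keeps its last pose, push and grip.
It also fails if it takes over 35 s, if anything falls off the work surface, if the arm or the gripper's body presses on something with over 40 N, if the wrist force passes 120 N, or if a joint passes its speed limit or range.

## Working session

There is one attempt and no reset: what is moved stays moved. The work goes in short steps, Python scripts to look and compute and a shell command to move; the robot and the scene stay as the last step left them, time stands still between calls to the robot, and variables do not carry over. Pictures are saved under pics/ and viewed, at most 10 in all, crops included, and the job is handed in when it is done.

```bash
mkdir -p pics
cat > h.py <<'E'
import numpy as np,cv2
from cell import ctrl,eyes,finder
def snap(c,fn=None):
    P=eyes.camera_params(c); im=eyes.read_camera(c)
    if fn: cv2.imwrite('pics/'+fn,im[:,:,::-1])
    return P,im
def ray(P,uv):
    K,R,t=[np.array(P[k]) for k in('camera_matrix','R','t')]
    d=R.T@np.linalg.inv(K)@np.array([uv[0],uv[1],1.]); return -R.T@t,d/np.linalg.norm(d)
def atz(P,uv,z):
    o,d=ray(P,uv); return o+d*(z-o[2])/d[2]
def tri(L):
    A=0;b=0
    for o,d in L:
        M=np.eye(3)-np.outer(d,d);A=A+M;b=b+M@o
    return np.linalg.solve(A,b)
E
python3 - <<'E'
from h import *
np.set_printoptions(precision=4,suppress=True)
s=ctrl.state();print(s['t'],s['position'],s['ee_rot'],s['opening'])
ims=[]
Z=dict(lamp=0,film_gate=0,cap_large=0,cap_small=0,fuse_jar=0,grip=.183,shade=.126,button_face=.183)
for c in('scene','top'):
    P,im=snap(c,c+'0.png')
    for n,z in Z.items():
        m=finder.mark_of(n,c)
        for q in m[:2]: print(c,n,round(q['confidence'],2),np.round(q['uv'],1),atz(P,q['uv'],z))
    ims.append(im)
P,im=snap('wrist');ims.append(im)
cv2.imwrite('pics/a.png',cv2.resize(np.hstack(ims[:2]),(800,300))[:,:,::-1])
E
```

```text
0.0 [ 0.1618 -0.6289  0.2378] [[ 0.9685  0.2492 -0.0006]
 [ 0.2492 -0.9684  0.0017]
 [-0.0001 -0.0018 -1.    ]] 0.08802734650770422
scene lamp 0.71 [239.6 217.6] [0.5574 0.0936 0.    ]
scene film_gate 0.68 [262.9 267.7] [0.7076 0.1294 0.    ]
scene cap_large 0.74 [186.8 232.4] [ 0.58   -0.0428  0.    ]
scene cap_small 0.57 [302.1 211.5] [0.5654 0.2565 0.    ]
scene grip 0.63 [237.5 173. ] [0.5654 0.0973 0.183 ]
scene shade 0.93 [261.5 238. ] [0.7033 0.1276 0.126 ]
top lamp 0.96 [270.  200.5] [0.5711 0.0935 0.    ]
top film_gate 0.46 [253.5 158.6] [0.7042 0.1451 0.    ]
top cap_large 0.53 [311.8 194.8] [ 0.5887 -0.0382  0.    ]
top cap_small 0.64 [213.2 202.1] [0.5664 0.2715 0.    ]
top fuse_jar 0.59 [179.9 223.7] [0.4993 0.3745 0.    ]
top grip 0.6 [266.9 198.4] [0.5656 0.1094 0.183 ]
top shade 0.88 [256.7 147.3] [0.7134 0.1355 0.126 ]
```

View pics/a.png

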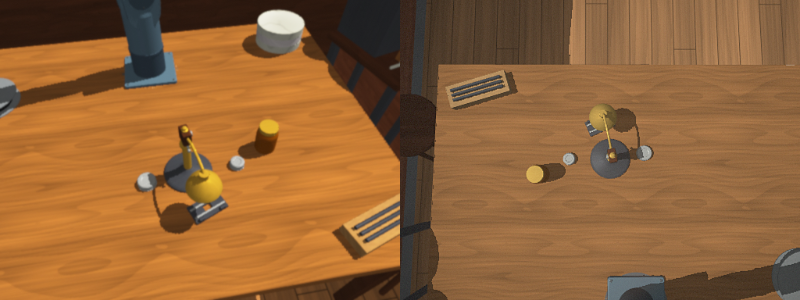

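The scene and top pictures agree: the lamp is near (0.565, 0.098), with its arm at about 13° yaw towards the shade over the gate. The tool yaw is already 14°. I'll raise the arm and fly to just short of the lamp.

```bash
python3 -m crank '[{"z":-30,"hand":1},{"z":-30,"hand":1},{"x":22,"y":-23,"z":-20,"hand":1},{"x":22,"y":-23,"z":-20,"hand":1},{"x":22,"y":-23,"hand":1},{"x":22,"y":-23,"hand":1},{"x":22,"y":-23,"hand":1},{"x":22,"y":-23,"hand":1}]'
python3 -m crank '[{"x":22,"y":-23,"hand":1},{"x":22,"y":-23,"hand":1},{"x":22,"y":-23,"hand":1},{"x":22,"y":-23,"hand":1},{"x":22,"y":-23,"hand":1},{"x":22,"y":-23,"hand":1},{"x":22,"y":-23,"hand":1},{"x":22,"y":-23,"hand":1}]'
python3 -m crank '[{"x":22,"y":-23,"hand":1},{"x":22,"y":-23,"hand":1},{"x":22,"y":-23,"hand":1},{"x":22,"y":-23,"hand":1},{"x":22,"y":-23,"hand":1},{"x":22,"y":-23,"hand":1},{"hand":1},{"hand":1}]'
cat > m.py <<'E'
from h import *
import sys
np.set_printoptions(precision=4,suppress=True)
s=ctrl.state();p=np.array(s['position']);R=np.array(s['ee_rot']);print(s['t'],p,R.round(3).tolist(),s['ft_force'])
P,im=snap('wrist',sys.argv[1])
o,_=ray(P,(0,0));print('cam in tool',R.T@(o-p), 'view',(R.T@np.array(P['R']).T).round(2).tolist())
for n,z in dict(lamp=0,film_gate=0,cap_large=0,cap_small=0,grip=.183,shade=.126,button_face=.183).items():
    for q in finder.mark_of(n,'wrist')[:1]: print(n,round(q['confidence'],2),np.round(q['uv'],1),atz(P,q['uv'],z))
E
python3 m.py w1.png
```

```text
0.95 [ 0.162  -0.6295  0.2387] [[0.968, 0.249, -0.0], [0.249, -0.968, 0.0], [-0.0, -0.0, -1.0]] [ 0.1305 -1.0714 -0.3067]
cam in tool [ 0.0654  0.0004 -0.1461] view [[-0.0, -0.97, -0.26], [1.0, -0.0, 0.0], [-0.0, -0.26, 0.97]]schema error: expected keys x, y, z, rx, ry, rz, hand
schema error: expected keys x, y, z, rx, ry, rz, hand
schema error: expected keys x, y, z, rx, ry, rz, hand
```

View pics/w1.png

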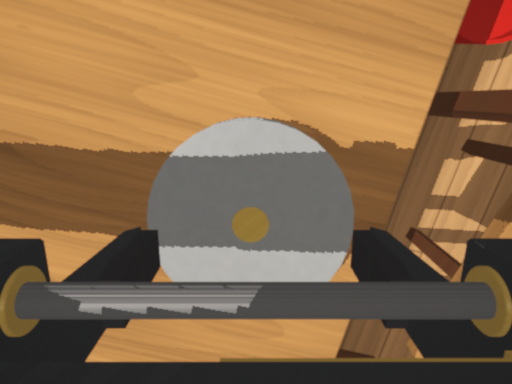

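All keys are required, so nothing moved. The picture shows the start area, with a grey round bowl/film can at (250,220) and no lamp. I'll retype the rows in full.

```bash
python3 -m crank '[{"x":0,"y":0,"z":-30,"rx":0,"ry":0,"rz":0,"hand":1},{"x":0,"y":0,"z":-30,"rx":0,"ry":0,"rz":0,"hand":1},{"x":22,"y":-23,"z":-20,"rx":0,"ry":0,"rz":0,"hand":1},{"x":22,"y":-23,"z":-20,"rx":0,"ry":0,"rz":0,"hand":1},{"x":22,"y":-23,"z":0,"rx":0,"ry":0,"rz":0,"hand":1},{"x":22,"y":-23,"z":0,"rx":0,"ry":0,"rz":0,"hand":1},{"x":22,"y":-23,"z":0,"rx":0,"ry":0,"rz":0,"hand":1},{"x":22,"y":-23,"z":0,"rx":0,"ry":0,"rz":0,"hand":1}]'
python3 -m crank '[{"x":22,"y":-23,"z":0,"rx":0,"ry":0,"rz":0,"hand":1},{"x":22,"y":-23,"z":0,"rx":0,"ry":0,"rz":0,"hand":1},{"x":22,"y":-23,"z":0,"rx":0,"ry":0,"rz":0,"hand":1},{"x":22,"y":-23,"z":0,"rx":0,"ry":0,"rz":0,"hand":1},{"x":22,"y":-23,"z":0,"rx":0,"ry":0,"rz":0,"hand":1},{"x":22,"y":-23,"z":0,"rx":0,"ry":0,"rz":0,"hand":1},{"x":22,"y":-23,"z":0,"rx":0,"ry":0,"rz":0,"hand":1},{"x":22,"y":-23,"z":0,"rx":0,"ry":0,"rz":0,"hand":1}]'
python3 -m crank '[{"x":22,"y":-23,"z":0,"rx":0,"ry":0,"rz":0,"hand":1},{"x":22,"y":-23,"z":0,"rx":0,"ry":0,"rz":0,"hand":1},{"x":22,"y":-23,"z":0,"rx":0,"ry":0,"rz":0,"hand":1},{"x":22,"y":-23,"z":0,"rx":0,"ry":0,"rz":0,"hand":1},{"x":22,"y":-23,"z":0,"rx":0,"ry":0,"rz":0,"hand":1},{"x":0,"y":0,"z":0,"rx":0,"ry":0,"rz":0,"hand":1},{"x":0,"y":0,"z":0,"rx":0,"ry":0,"rz":0,"hand":1}]'
python3 m.py w2.png
```

```text
t: 2.02
position: [0.2559, -0.4615, 0.339]
ee_rot: [[0.968, 0.249, 0.0], [0.249, -0.968, -0.001], [0.0, 0.001, -1.0]]
ft_force: [-0.0, 0.0, -0.6]
opening: 0.0884
gripper_force: 0.0
t: 2.68
position: [0.3805, -0.2395, 0.339]
ee_rot: [[0.968, 0.249, 0.0], [0.249, -0.968, -0.001], [0.0, 0.001, -1.0]]
ft_force: [0.8, -0.3, -0.4]
opening: 0.0879
gripper_force: 0.0
t: 3.27
position: [0.4584, -0.1006, 0.3388]
ee_rot: [[0.968, 0.253, 0.0], [0.253, -0.968, 0.0], [0.0, -0.0, -1.0]]
ft_force: [-0.4, -0.5, -0.5]
opening: 0.0877
gripper_force: 0.0
3.2667 [ 0.4584 -0.1006  0.3388] [[0.968, 0.253, 0.0], [0.253, -0.968, 0.0], [0.0, -0.0, -1.0]] [-0.3592 -0.4638 -0.4624]
cam in tool [ 0.0654  0.0003 -0.1462] view [[-0.0, -0.97, -0.26], [1.0, -0.0, 0.0], [-0.0, -0.26, 0.97]]
lamp 0.57 [131.1  31.1] [0.5638 0.0919 0.    ]
cap_large 0.62 [236.5  41.5] [ 0.5861 -0.043   0.    ]
```

View pics/w2.png

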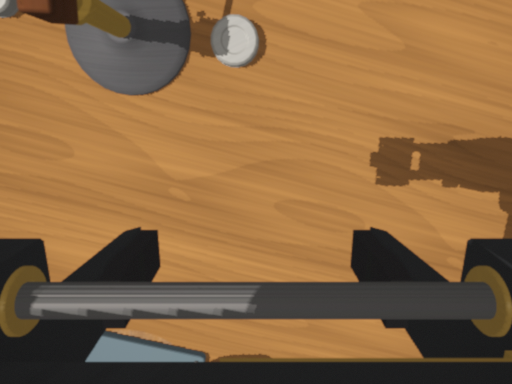

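The wrist picture shows the foot at (130,35), the large cap at (236,41), and the grip cut off at the top-left. I'll move closer.

```bash
python3 -m crank '[{"x":17,"y":-28,"z":0,"rx":0,"ry":0,"rz":0,"hand":1},{"x":17,"y":-28,"z":0,"rx":0,"ry":0,"rz":0,"hand":1},{"x":17,"y":-28,"z":0,"rx":0,"ry":0,"rz":0,"hand":1},{"x":17,"y":-28,"z":0,"rx":0,"ry":0,"rz":0,"hand":1},{"x":17,"y":-28,"z":0,"rx":0,"ry":0,"rz":0,"hand":1},{"x":17,"y":-28,"z":0,"rx":0,"ry":0,"rz":0,"hand":1},{"x":0,"y":0,"z":0,"rx":0,"ry":0,"rz":0,"hand":1},{"x":0,"y":0,"z":0,"rx":0,"ry":0,"rz":0,"hand":1}]'
python3 m.py w3.png
```

```text
t: 4.33
position: [0.5148, 0.0875, 0.3386]
ee_rot: [[0.968, 0.252, -0.0], [0.252, -0.968, 0.001], [-0.0, -0.001, -1.0]]
ft_force: [-0.6, -0.7, -0.3]
opening: 0.0879
gripper_force: 0.0
4.3333 [0.5148 0.0875 0.3386] [[0.968, 0.252, -0.0], [0.252, -0.968, 0.001], [-0.0, -0.001, -1.0]] [-0.6416 -0.7047 -0.3202]
cam in tool [ 0.0654  0.0004 -0.1461] view [[-0.0, -0.97, -0.26], [1.0, -0.0, 0.0], [-0.0, -0.26, 0.97]]
lamp 0.81 [260.6 111.8] [0.5639 0.0919 0.    ]
cap_large 0.59 [356.  121.4] [ 0.5845 -0.0386  0.    ]
cap_small 0.62 [141.7  81.4] [0.5622 0.2562 0.    ]
grip 0.68 [139.6  81.1] [0.568  0.2003 0.183 ]
button_face 0.56 [235.1 117.7] [0.559  0.1162 0.183 ]
```

View pics/w3.png

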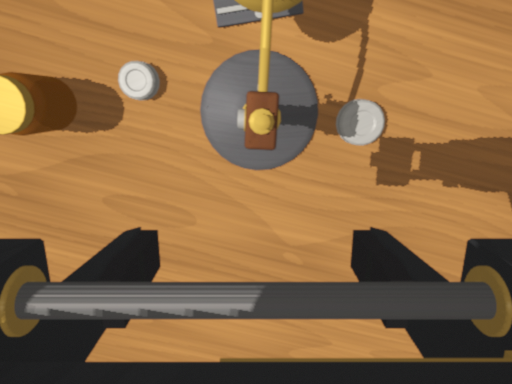

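The wrist picture shows it clearly: grip block spanning about (246–278, 92–150), finial at (262,121), button on the left at (241,118), foot centred near (259,110). I'll segment the grip to refine its centre and yaw.

```bash
cat > seg.py <<'E'
from h import *
import sys
np.set_printoptions(precision=4,suppress=True)
s=ctrl.state();p=np.array(s['position']);R=np.array(s['ee_rot'])
P,im=snap('wrist',sys.argv[1])
u0,v0,u1,v1=[int(a) for a in sys.argv[2:6]]
hsv=cv2.cvtColor(im,cv2.COLOR_RGB2HSV)
a=im.astype(int)
H,S,V=[hsv[...,i].astype(int) for i in range(3)]
def big(m):
    k=np.zeros(m.shape,np.uint8);k[v0:v1,u0:u1]=m[v0:v1,u0:u1]
    n,l,st,c=cv2.connectedComponentsWithStats(k)
    i=1+st[1:,4].argmax();return (l==i).astype(np.uint8),st[i],c[i]
br,st,c=big((S>110)&(V<150)&(a[...,0]>a[...,1]+25)&(a[...,0]-a[...,1]>a[...,1]-a[...,2]))
pts=cv2.findContours(br,0,2)[0][0];r=cv2.minAreaRect(cv2.convexHull(pts))
print('brown',st,r)
b=cv2.boxPoints(r);w=np.array([atz(P,q,.204) for q in b]);ctr=w.mean(0)
e=[w[1]-w[0],w[2]-w[1]];L=max(e,key=np.linalg.norm);L=L*np.sign(L[0])
yaw=np.degrees(np.arctan2(L[1],L[0]));print('block top',ctr,'edges',[np.linalg.norm(x) for x in e],'yaw',yaw)
fo,st2,c2=big((V<120)&(S<70));q=cv2.convexHull(cv2.findContours(fo,0,2)[0][0])
el=cv2.fitEllipse(q);print('foot',st2,el,atz(P,el[0],.012))
print('tool yaw',np.degrees(np.arctan2(R[1,0],R[0,0])))
crop=im[v0:v1,u0:u1].copy();o=cv2.resize(crop,None,fx=3,fy=3,interpolation=0)
cv2.polylines(o,[((b-[u0,v0])*3+1).astype(int)],True,(0,255,0))
cv2.imwrite('pics/c_'+sys.argv[1],o[:,:,::-1])
print('in tool', R.T@(ctr-p)*1000)
E
python3 seg.py w4.png 190 40 330 180
```

```text
brown [ 241   91   33   58 1173] ((257.0260925292969, 119.2175521850586), (31.3825740814209, 57.06830978393555), 1.9091522693634033)
block top [0.5633 0.0952 0.204 ] edges [np.float64(0.0446368115905271), np.float64(0.02452429059425527)] yaw 11.78455135535801
foot [ 199   50  116  119 6696] ((256.50323486328125, 108.76139831542969), (116.17513275146484, 119.4078369140625), 1.0967555046081543) [0.5669 0.0955 0.012 ]
tool yaw 14.340205166811996
in tool [ 49.5241   2.1619 134.7722]
```

View pics/c_w4.png

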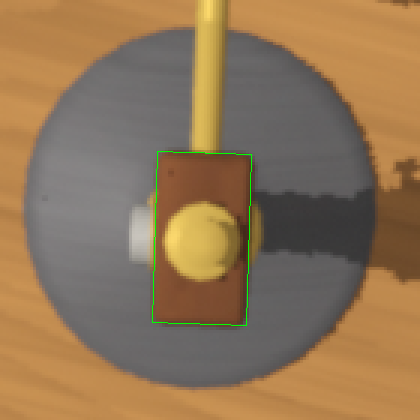

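The fit outlines the block's top well: yaw 11.8° and size about 45×25 mm, as expected. I'll turn 2.4° and approach partway, then re-measure.

```bash
python3 -m crank '[{"x":6,"y":0.5,"z":8,"rx":0,"ry":0,"rz":1.2,"hand":1},{"x":6,"y":0.5,"z":8,"rx":0,"ry":0,"rz":1.2,"hand":1},{"x":6,"y":0,"z":8,"rx":0,"ry":0,"rz":0,"hand":1},{"x":6,"y":0,"z":8,"rx":0,"ry":0,"rz":0,"hand":1},{"x":4,"y":0,"z":8,"rx":0,"ry":0,"rz":0,"hand":1},{"x":0,"y":0,"z":0,"rx":0,"ry":0,"rz":0,"hand":1},{"x":0,"y":0,"z":0,"rx":0,"ry":0,"rz":0,"hand":1},{"x":0,"y":0,"z":0,"rx":0,"ry":0,"rz":0,"hand":1}]'
python3 -m crank '[{"x":0,"y":0,"z":0,"rx":0,"ry":0,"rz":0,"hand":1},{"x":0,"y":0,"z":0,"rx":0,"ry":0,"rz":0,"hand":1},{"x":0,"y":0,"z":0,"rx":0,"ry":0,"rz":0,"hand":1},{"x":0,"y":0,"z":0,"rx":0,"ry":0,"rz":0,"hand":1}]'
python3 seg.py w5.png 160 60 340 240
```

```text
t: 5.45
position: [0.5423, 0.0913, 0.2989]
ee_rot: [[0.978, 0.209, 0.0], [0.209, -0.978, 0.0], [0.0, -0.0, -1.0]]
ft_force: [-0.7, -0.0, 0.3]
opening: 0.0882
gripper_force: 0.0
t: 5.78
position: [0.5424, 0.0912, 0.299]
ee_rot: [[0.978, 0.208, 0.0], [0.208, -0.978, -0.0], [0.0, 0.0, -1.0]]
ft_force: [0.4, -0.2, -0.2]
opening: 0.0881
gripper_force: 0.0
brown [ 237  130   36   65 1414] ((254.5, 162.0), (35.0, 64.0), 0.0)
block top [0.5639 0.0956 0.204 ] edges [np.float64(0.04580669923663565), np.float64(0.024155961444741317)] yaw 11.233170682903994
foot [ 261   71   57  122 4583] ((282.6673889160156, 130.8927001953125), (65.46479034423828, 117.59973907470703), 177.25343322753906) [0.5766 0.0627 0.012 ]
tool yaw 12.029283502762823
in tool [21.9772  0.2052 94.9859]
```

View pics/c_w5.png

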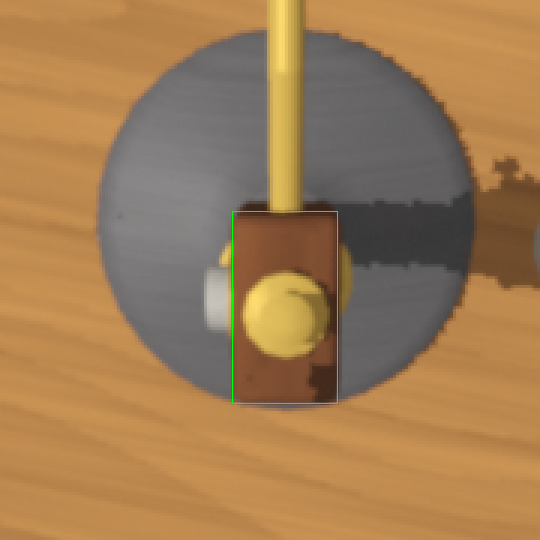

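The block is aligned with the image axes and centred (column 254.5 against 256), so yaw and y are good. What remains is 22 mm in x and 134 mm down.

```bash
python3 -m crank '[{"x":11,"y":0,"z":10,"rx":0,"ry":0,"rz":0,"hand":1},{"x":11,"y":0,"z":10,"rx":0,"ry":0,"rz":0,"hand":1},{"x":0,"y":0,"z":20,"rx":0,"ry":0,"rz":0,"hand":1},{"x":0,"y":0,"z":20,"rx":0,"ry":0,"rz":0,"hand":1},{"x":0,"y":0,"z":20,"rx":0,"ry":0,"rz":0,"hand":1},{"x":0,"y":0,"z":10,"rx":0,"ry":0,"rz":0,"hand":1},{"x":0,"y":0,"z":0,"rx":0,"ry":0,"rz":0,"hand":1},{"x":0,"y":0,"z":0,"rx":0,"ry":0,"rz":0,"hand":1}]'
python3 -m crank '[{"x":0,"y":0,"z":15,"rx":0,"ry":0,"rz":0,"hand":1},{"x":0,"y":0,"z":15,"rx":0,"ry":0,"rz":0,"hand":1},{"x":0,"y":0,"z":14,"rx":0,"ry":0,"rz":0,"hand":1},{"x":0,"y":0,"z":0,"rx":0,"ry":0,"rz":0,"hand":1},{"x":0,"y":0,"z":0,"rx":0,"ry":0,"rz":0,"hand":1},{"x":0,"y":0,"z":0,"rx":0,"ry":0,"rz":0,"hand":1},{"x":0,"y":0,"z":0,"rx":0,"ry":0,"rz":0,"hand":1},{"x":0,"y":0,"z":0,"rx":0,"ry":0,"rz":0,"hand":0.6}]'
python3 seg.py w6.png 160 60 340 300; cp pics/w6.png pics/v.png
```

```text
t: 6.5
position: [0.5639, 0.0959, 0.209]
ee_rot: [[0.978, 0.209, -0.0], [0.209, -0.978, 0.0], [-0.0, -0.0, -1.0]]
ft_force: [0.3, 0.8, 1.2]
opening: 0.0882
gripper_force: 0.0
t: 7.17
position: [0.5646, 0.096, 0.1659]
ee_rot: [[0.978, 0.208, 0.002], [0.208, -0.978, 0.0], [0.002, 0.0, -1.0]]
ft_force: [0.1, -0.5, 0.5]
opening: 0.0833
gripper_force: 0.0
brown [ 219  231   75   51 2914] ((256.0, 256.0), (50.0, 74.0), 90.0)
block top [0.5779 0.0981 0.204 ] edges [np.float64(0.024718617853888167), np.float64(0.018559092221229985)] yaw -78.02527279761627
foot [ 268   87   72  161 8155] ((300.5257873535156, 163.40936279296875), (74.57794952392578, 157.06297302246094), 173.2330322265625) [0.5839 0.0585 0.012 ]
tool yaw 12.027938371439063
in tool [ 13.5676   0.7877 -38.0852]
```

View pics/w6.png

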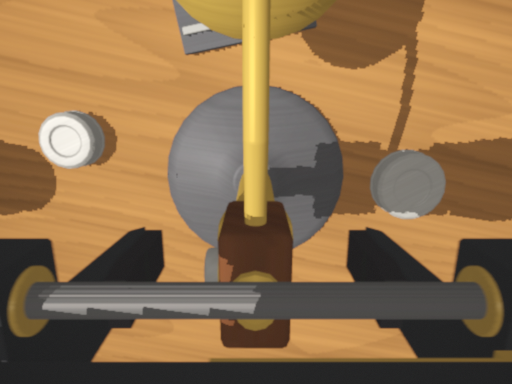

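The block is centred between the fingers (columns 219–294), with the button at the left (211,262). I'll close gradually and watch the force.

```bash
python3 -m crank '[{"x":0,"y":0,"z":0,"rx":0,"ry":0,"rz":0,"hand":0.42},{"x":0,"y":0,"z":0,"rx":0,"ry":0,"rz":0,"hand":0.42},{"x":0,"y":0,"z":0,"rx":0,"ry":0,"rz":0,"hand":0.42},{"x":0,"y":0,"z":0,"rx":0,"ry":0,"rz":0,"hand":0.42},{"x":0,"y":0,"z":0,"rx":0,"ry":0,"rz":0,"hand":0.42},{"x":0,"y":0,"z":0,"rx":0,"ry":0,"rz":0,"hand":0.36},{"x":0,"y":0,"z":0,"rx":0,"ry":0,"rz":0,"hand":0.36},{"x":0,"y":0,"z":0,"rx":0,"ry":0,"rz":0,"hand":0.36}]'
python3 -m crank '[{"x":0,"y":0,"z":0,"rx":0,"ry":0,"rz":0,"hand":0.34},{"x":0,"y":0,"z":0,"rx":0,"ry":0,"rz":0,"hand":0.34},{"x":0,"y":0,"z":0,"rx":0,"ry":0,"rz":0,"hand":0.34}]'
```

```text
t: 7.88
position: [0.5635, 0.0972, 0.1647]
ee_rot: [[0.978, 0.209, -0.0], [0.209, -0.978, 0.002], [0.0, -0.002, -1.0]]
ft_force: [-0.8, 2.8, -0.9]
opening: 0.0315
gripper_force: 1.9
t: 8.13
position: [0.5636, 0.0967, 0.1647]
ee_rot: [[0.978, 0.209, -0.0], [0.209, -0.978, 0.001], [0.0, -0.001, -1.0]]
ft_force: [-1.1, 5.1, 0.6]
opening: 0.03
gripper_force: 2.4
```

```bash
python3 -m crank '[{"x":0,"y":-0.4,"z":0,"rx":0,"ry":0,"rz":0,"hand":0.32},{"x":0,"y":0,"z":0,"rx":0,"ry":0,"rz":0,"hand":0.3},{"x":0,"y":0,"z":0,"rx":0,"ry":0,"rz":0,"hand":0},{"x":0,"y":0,"z":0,"rx":0,"ry":0,"rz":0,"hand":0},{"x":0,"y":0,"z":0,"rx":0,"ry":0,"rz":0,"hand":0},{"x":0,"y":0,"z":0,"rx":0,"ry":0,"rz":0,"hand":0}]'
```

```text
t: 8.63
position: [0.5638, 0.096, 0.1647]
ee_rot: [[0.978, 0.208, 0.0], [0.208, -0.978, -0.0], [-0.0, 0.0, -1.0]]
ft_force: [-0.8, 2.9, -0.0]
opening: 0.0263
gripper_force: 30.0
```

The grip is at 30 N with an opening of 26.3 mm, so the button is in. I'll draw up gently first.

```bash
python3 -m crank '[{"x":0,"y":0,"z":-2,"rx":0,"ry":0,"rz":0,"hand":0},{"x":0,"y":0,"z":-3,"rx":0,"ry":0,"rz":0,"hand":0},{"x":0,"y":0,"z":-4,"rx":0,"ry":0,"rz":0,"hand":0},{"x":0,"y":0,"z":-4,"rx":0,"ry":0,"rz":0,"hand":0},{"x":0,"y":0,"z":-4,"rx":0,"ry":0,"rz":0,"hand":0},{"x":0,"y":0,"z":-3,"rx":0,"ry":0,"rz":0,"hand":0},{"x":0,"y":0,"z":0,"rx":0,"ry":0,"rz":0,"hand":0}]'
```

```text
t: 9.22
position: [0.564, 0.0959, 0.1856]
ee_rot: [[0.978, 0.208, 0.001], [0.208, -0.978, -0.0], [0.0, 0.001, -1.0]]
ft_force: [-0.1, 3.1, -1.1]
opening: 0.0265
gripper_force: 30.0
```

```bash
python3 seg.py w7.png 160 60 340 300|grep -E "brown|foot"
python3 -m crank '[{"x":0,"y":0,"z":-4,"rx":0,"ry":0,"rz":0,"hand":0},{"x":0,"y":0,"z":-4,"rx":0,"ry":0,"rz":0,"hand":0},{"x":0,"y":0,"z":-4,"rx":0,"ry":0,"rz":0,"hand":0},{"x":0,"y":0,"z":-4,"rx":0,"ry":0,"rz":0,"hand":0},{"x":0,"y":0,"z":-4,"rx":0,"ry":0,"rz":0,"hand":0},{"x":0,"y":0,"z":-4,"rx":0,"ry":0,"rz":0,"hand":0},{"x":0,"y":0,"z":-4,"rx":0,"ry":0,"rz":0,"hand":0},{"x":0,"y":0,"z":-4,"rx":0,"ry":0,"rz":0,"hand":0}]'
python3 seg.py w8.png 160 60 340 300|grep -E "brown|foot"
```

```text
brown [ 218  215   75   66 3665] ((255.0, 247.5), (74.0, 65.0), -0.0)
foot [  160    87   180   213 11746] ((253.40350341796875, 243.62059020996094), (184.03860473632812, 317.0475769042969), 7.420175552368164) [0.4915 0.0815 0.012 ]
t: 9.93
position: [0.5639, 0.0959, 0.2171]
ee_rot: [[0.978, 0.208, 0.0], [0.208, -0.978, -0.0], [0.0, 0.0, -1.0]]
ft_force: [2.8, 1.8, -5.8]
opening: 0.0261
gripper_force: 30.0
brown [ 209  216   84   65 3497] ((250.5, 248.0), (64.0, 83.0), 90.0)
foot [ 160  228  180   72 6647] ((249.38299560546875, 274.6153869628906), (114.23040008544922, 193.8404541015625), 91.6846694946289) [0.4402 0.0754 0.012 ]
```

View pics/w8.png

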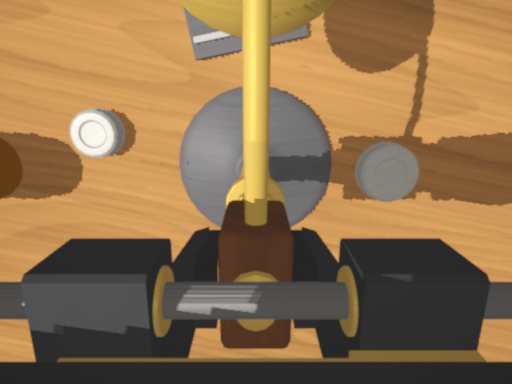

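The picture shows the block still seated in the fingers at (255,270), and the foot still on the ledge, appearing smaller below at (256,155). The draw is about 52 mm, so I'll continue past the first stop.

```bash
python3 -m crank '[{"x":0,"y":0,"z":-3,"rx":0,"ry":0,"rz":0,"hand":0},{"x":0,"y":0,"z":-2,"rx":0,"ry":0,"rz":0,"hand":0},{"x":0,"y":0,"z":-2,"rx":0,"ry":0,"rz":0,"hand":0},{"x":0,"y":0,"z":-2,"rx":0,"ry":0,"rz":0,"hand":0},{"x":0,"y":0,"z":-2,"rx":0,"ry":0,"rz":0,"hand":0},{"x":0,"y":0,"z":-3,"rx":0,"ry":0,"rz":0,"hand":0},{"x":0,"y":0,"z":-3,"rx":0,"ry":0,"rz":0,"hand":0},{"x":0,"y":0,"z":-3,"rx":0,"ry":0,"rz":0,"hand":0}]'
python3 -m crank '[{"x":0,"y":0,"z":-4,"rx":0,"ry":0,"rz":0,"hand":0},{"x":0,"y":0,"z":-4,"rx":0,"ry":0,"rz":0,"hand":0},{"x":0,"y":0,"z":-4,"rx":0,"ry":0,"rz":0,"hand":0},{"x":0,"y":0,"z":-4,"rx":0,"ry":0,"rz":0,"hand":0},{"x":0,"y":0,"z":-4,"rx":0,"ry":0,"rz":0,"hand":0},{"x":0,"y":0,"z":-4,"rx":0,"ry":0,"rz":0,"hand":0},{"x":0,"y":0,"z":-4,"rx":0,"ry":0,"rz":0,"hand":0},{"x":0,"y":0,"z":-4,"rx":0,"ry":0,"rz":0,"hand":0}]'
```

```text
t: 10.65
position: [0.5635, 0.096, 0.2359]
ee_rot: [[0.978, 0.208, -0.001], [0.208, -0.978, -0.0], [-0.001, -0.0, -1.0]]
ft_force: [5.8, 1.5, -14.1]
opening: 0.0265
gripper_force: 30.0
t: 11.32
position: [0.5632, 0.0959, 0.2678]
ee_rot: [[0.978, 0.208, -0.002], [0.208, -0.978, -0.0], [-0.002, -0.0, -1.0]]
ft_force: [4.6, 0.7, -14.2]
opening: 0.0261
gripper_force: 30.0
```

The pull is 14 N, so the middle tube is following. About 17 mm remain; I'll slow down for the end stop.

```bash
python3 -m crank '[{"x":0,"y":0,"z":-3,"rx":0,"ry":0,"rz":0,"hand":0},{"x":0,"y":0,"z":-3,"rx":0,"ry":0,"rz":0,"hand":0},{"x":0,"y":0,"z":-2,"rx":0,"ry":0,"rz":0,"hand":0},{"x":0,"y":0,"z":-2,"rx":0,"ry":0,"rz":0,"hand":0},{"x":0,"y":0,"z":-1.5,"rx":0,"ry":0,"rz":0,"hand":0},{"x":0,"y":0,"z":-1.5,"rx":0,"ry":0,"rz":0,"hand":0}]'
python3 -m crank '[{"x":0,"y":0,"z":-0.5,"rx":0,"ry":0,"rz":0,"hand":0},{"x":0,"y":0,"z":-0.5,"rx":0,"ry":0,"rz":0,"hand":0},{"x":0,"y":0,"z":0,"rx":0,"ry":0,"rz":0,"hand":0}]'
```

```text
t: 11.82
position: [0.5636, 0.096, 0.2817]
ee_rot: [[0.978, 0.208, -0.0], [0.208, -0.978, -0.0], [-0.0, 0.0, -1.0]]
ft_force: [5.3, -0.8, -13.4]
opening: 0.0263
gripper_force: 30.0
t: 12.07
position: [0.5637, 0.0961, 0.2827]
ee_rot: [[0.978, 0.208, -0.0], [0.208, -0.978, -0.0], [-0.0, 0.0, -1.0]]
ft_force: [5.1, -1.0, -12.7]
opening: 0.026
gripper_force: 30.0
```

Next, half-millimetre steps, watching for the force to rise.

```bash
python3 -m crank '[{"x":0,"y":0,"z":-0.5,"rx":0,"ry":0,"rz":0,"hand":0},{"x":0,"y":0,"z":-0.5,"rx":0,"ry":0,"rz":0,"hand":0},{"x":0,"y":0,"z":0,"rx":0,"ry":0,"rz":0,"hand":0}]'
python3 -m crank '[{"x":0,"y":0,"z":-0.4,"rx":0,"ry":0,"rz":0,"hand":0},{"x":0,"y":0,"z":0,"rx":0,"ry":0,"rz":0,"hand":0}]'
python3 -m crank '[{"x":0,"y":0,"z":-0.4,"rx":0,"ry":0,"rz":0,"hand":0},{"x":0,"y":0,"z":0,"rx":0,"ry":0,"rz":0,"hand":0}]'
```

```text
t: 12.32
position: [0.5637, 0.0961, 0.2837]
ee_rot: [[0.978, 0.208, -0.0], [0.208, -0.978, -0.0], [-0.0, 0.0, -1.0]]
ft_force: [4.4, -0.3, -12.3]
opening: 0.0262
gripper_force: 30.0
t: 12.48
position: [0.5637, 0.0961, 0.2841]
ee_rot: [[0.978, 0.208, -0.0], [0.208, -0.978, -0.0], [-0.0, 0.0, -1.0]]
ft_force: [4.6, -0.0, -12.1]
opening: 0.0263
gripper_force: 30.0
t: 12.65
position: [0.5638, 0.0961, 0.2845]
ee_rot: [[0.978, 0.208, -0.0], [0.208, -0.978, -0.0], [-0.0, 0.0, -1.0]]
ft_force: [4.6, -0.8, -12.9]
opening: 0.0262
gripper_force: 30.0
```

```bash
python3 -m crank '[{"x":0,"y":0,"z":-0.4,"rx":0,"ry":0,"rz":0,"hand":0},{"x":0,"y":0,"z":0,"rx":0,"ry":0,"rz":0,"hand":0}]'
python3 -m crank '[{"x":0,"y":0,"z":-0.3,"rx":0,"ry":0,"rz":0,"hand":0},{"x":0,"y":0,"z":0,"rx":0,"ry":0,"rz":0,"hand":0}]'
```

```text
t: 12.82
position: [0.5637, 0.0961, 0.2849]
ee_rot: [[0.978, 0.208, -0.0], [0.208, -0.978, -0.0], [-0.0, 0.0, -1.0]]
ft_force: [4.6, -0.1, -13.3]
opening: 0.0261
gripper_force: 30.0
t: 12.98
position: [0.5636, 0.0962, 0.285]
ee_rot: [[0.978, 0.208, -0.001], [0.208, -0.978, -0.0], [-0.001, -0.0, -1.0]]
ft_force: [4.2, -0.2, -14.6]
opening: 0.0264
gripper_force: 30.0
```

```bash
python3 -m crank '[{"x":0,"y":0,"z":-0.3,"rx":0,"ry":0,"rz":0,"hand":0},{"x":0,"y":0,"z":0,"rx":0,"ry":0,"rz":0,"hand":0}]'
python3 -m crank '[{"x":0,"y":0,"z":-0.3,"rx":0,"ry":0,"rz":0,"hand":0},{"x":0,"y":0,"z":0,"rx":0,"ry":0,"rz":0,"hand":0}]'
```

```text
t: 13.15
position: [0.5633, 0.0962, 0.285]
ee_rot: [[0.978, 0.208, -0.001], [0.208, -0.978, -0.0], [-0.001, -0.0, -1.0]]
ft_force: [4.1, -0.2, -16.2]
opening: 0.0264
gripper_force: 30.0
t: 13.32
position: [0.5631, 0.0962, 0.2852]
ee_rot: [[0.978, 0.209, -0.002], [0.209, -0.978, -0.0], [-0.002, -0.0, -1.0]]
ft_force: [2.2, 1.2, -20.1]
opening: 0.0265
gripper_force: 30.0
```

The stop is solid: z stays at 0.285 (120 mm of draw) while the pull climbs to 20 N. I'll ease slightly and check the result.

```bash
python3 -m crank '[{"x":0,"y":0,"z":0.2,"rx":0,"ry":0,"rz":0,"hand":0},{"x":0,"y":0,"z":0,"rx":0,"ry":0,"rz":0,"hand":0},{"x":0,"y":0,"z":0,"rx":0,"ry":0,"rz":0,"hand":0},{"x":0,"y":0,"z":0,"rx":0,"ry":0,"rz":0,"hand":0},{"x":0,"y":0,"z":0,"rx":0,"ry":0,"rz":0,"hand":0},{"x":0,"y":0,"z":0,"rx":0,"ry":0,"rz":0,"hand":0}]'
python3 m.py w9.png
```

```text
t: 13.82
position: [0.563, 0.096, 0.285]
ee_rot: [[0.978, 0.208, -0.002], [0.208, -0.978, -0.0], [-0.002, -0.0, -1.0]]
ft_force: [1.9, -0.4, -21.0]
opening: 0.0263
gripper_force: 30.0
13.8167 [0.563 0.096 0.285] [[0.978, 0.208, -0.002], [0.208, -0.978, -0.0], [-0.002, -0.0, -1.0]] [  1.8634  -0.4185 -21.0489]
cam in tool [ 0.0654  0.0003 -0.1461] view [[-0.0, -0.97, -0.26], [1.0, -0.0, 0.0], [-0.0, -0.26, 0.97]]
lamp 0.57 [253.8 151. ] [0.5648 0.0972 0.    ]
film_gate 0.9 [248.3  25.3] [0.7048 0.1333 0.    ]
cap_large 0.68 [362.7 155.6] [ 0.5875 -0.038   0.    ]
cap_small 0.86 [126.6 126.5] [0.5619 0.2566 0.    ]
grip 0.71 [256.3 269.4] [0.4996 0.081  0.183 ]
```

View pics/w9.png

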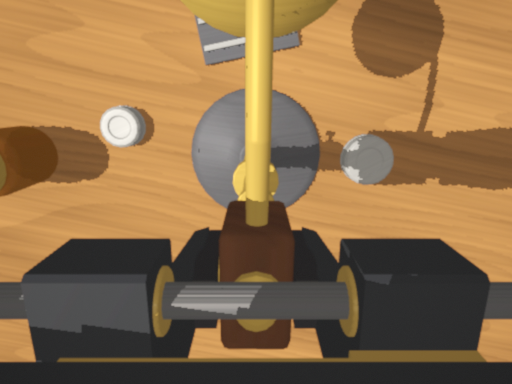

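The foot at (255,152), the caps and the gate are all where they were, and the grip is still held. The pull has settled at 21 N, so I'll ease a touch more for margin under 25 N.

```bash
python3 -m crank '[{"x":0,"y":0,"z":0.3,"rx":0,"ry":0,"rz":0,"hand":0},{"x":0,"y":0,"z":0,"rx":0,"ry":0,"rz":0,"hand":0},{"x":0,"y":0,"z":0,"rx":0,"ry":0,"rz":0,"hand":0},{"x":0,"y":0,"z":0,"rx":0,"ry":0,"rz":0,"hand":0},{"x":0,"y":0,"z":0,"rx":0,"ry":0,"rz":0,"hand":0},{"x":0,"y":0,"z":0,"rx":0,"ry":0,"rz":0,"hand":0}]'
```

```text
t: 14.72
position: [0.5638, 0.0962, 0.2854]
ee_rot: [[0.978, 0.208, 0.0], [0.208, -0.978, 0.0], [0.0, -0.0, -1.0]]
ft_force: [-0.2, 0.3, -21.5]
opening: 0.0264
gripper_force: 30.0
```

The controller integrates out the sag, so I'll ease further and watch it settle.

```bash
python3 -m crank '[{"x":0,"y":0,"z":0.3,"rx":0,"ry":0,"rz":0,"hand":0},{"x":0,"y":0,"z":0,"rx":0,"ry":0,"rz":0,"hand":0},{"x":0,"y":0,"z":0,"rx":0,"ry":0,"rz":0,"hand":0},{"x":0,"y":0,"z":0,"rx":0,"ry":0,"rz":0,"hand":0},{"x":0,"y":0,"z":0,"rx":0,"ry":0,"rz":0,"hand":0},{"x":0,"y":0,"z":0,"rx":0,"ry":0,"rz":0,"hand":0}]'
python3 -m crank '[{"x":0,"y":0,"z":0,"rx":0,"ry":0,"rz":0,"hand":0},{"x":0,"y":0,"z":0,"rx":0,"ry":0,"rz":0,"hand":0},{"x":0,"y":0,"z":0,"rx":0,"ry":0,"rz":0,"hand":0},{"x":0,"y":0,"z":0,"rx":0,"ry":0,"rz":0,"hand":0},{"x":0,"y":0,"z":0,"rx":0,"ry":0,"rz":0,"hand":0},{"x":0,"y":0,"z":0,"rx":0,"ry":0,"rz":0,"hand":0}]'
```

```text
t: 15.22
position: [0.5639, 0.0962, 0.2853]
ee_rot: [[0.978, 0.208, 0.0], [0.208, -0.978, 0.0], [0.0, 0.0, -1.0]]
ft_force: [-0.3, -0.4, -18.0]
opening: 0.0261
gripper_force: 30.0
t: 15.72
position: [0.5639, 0.0962, 0.2852]
ee_rot: [[0.978, 0.208, 0.0], [0.208, -0.978, -0.0], [0.0, 0.0, -1.0]]
ft_force: [-2.0, -0.8, -14.8]
opening: 0.0262
gripper_force: 30.0
```

```bash
python3 -m crank '[{"x":0,"y":0,"z":0,"rx":0,"ry":0,"rz":0,"hand":0},{"x":0,"y":0,"z":0,"rx":0,"ry":0,"rz":0,"hand":0},{"x":0,"y":0,"z":0,"rx":0,"ry":0,"rz":0,"hand":0},{"x":0,"y":0,"z":0,"rx":0,"ry":0,"rz":0,"hand":0},{"x":0,"y":0,"z":0,"rx":0,"ry":0,"rz":0,"hand":0},{"x":0,"y":0,"z":0,"rx":0,"ry":0,"rz":0,"hand":0},{"x":0,"y":0,"z":0,"rx":0,"ry":0,"rz":0,"hand":0},{"x":0,"y":0,"z":0,"rx":0,"ry":0,"rz":0,"hand":0}]'
```

```text
t: 16.38
position: [0.5638, 0.0962, 0.2852]
ee_rot: [[0.978, 0.208, 0.0], [0.208, -0.978, -0.0], [0.0, 0.0, -1.0]]
ft_force: [-2.5, -1.5, -11.6]
opening: 0.0263
gripper_force: 30.0
```

```bash
python3 -m crank '[{"x":0,"y":0,"z":-0.2,"rx":0,"ry":0,"rz":0,"hand":0},{"x":0,"y":0,"z":0,"rx":0,"ry":0,"rz":0,"hand":0},{"x":0,"y":0,"z":0,"rx":0,"ry":0,"rz":0,"hand":0},{"x":0,"y":0,"z":0,"rx":0,"ry":0,"rz":0,"hand":0},{"x":0,"y":0,"z":0,"rx":0,"ry":0,"rz":0,"hand":0},{"x":0,"y":0,"z":0,"rx":0,"ry":0,"rz":0,"hand":0}]'
python3 -m crank '[{"x":0,"y":0,"z":0,"rx":0,"ry":0,"rz":0,"hand":0},{"x":0,"y":0,"z":0,"rx":0,"ry":0,"rz":0,"hand":0},{"x":0,"y":0,"z":0,"rx":0,"ry":0,"rz":0,"hand":0},{"x":0,"y":0,"z":0,"rx":0,"ry":0,"rz":0,"hand":0},{"x":0,"y":0,"z":0,"rx":0,"ry":0,"rz":0,"hand":0},{"x":0,"y":0,"z":0,"rx":0,"ry":0,"rz":0,"hand":0},{"x":0,"y":0,"z":0,"rx":0,"ry":0,"rz":0,"hand":0},{"x":0,"y":0,"z":0,"rx":0,"ry":0,"rz":0,"hand":0}]'
```

```text
t: 16.88
position: [0.5637, 0.0962, 0.2852]
ee_rot: [[0.978, 0.208, -0.0], [0.208, -0.978, -0.0], [-0.0, -0.0, -1.0]]
ft_force: [-1.2, -1.5, -13.0]
opening: 0.0266
gripper_force: 30.0
t: 17.55
position: [0.5638, 0.0962, 0.2852]
ee_rot: [[0.978, 0.208, -0.0], [0.208, -0.978, 0.0], [-0.0, -0.0, -1.0]]
ft_force: [-1.8, -0.9, -13.6]
opening: 0.0263
gripper_force: 30.0
```

Steady: pull about 13.5 N, height unchanged at the stop, button squeezed. I'll hand it in.

```bash
python3 -c "
from cell import ctrl
print(ctrl.sign_off())"
```

```text
the job is handed in; nothing more can be done
None
```

The lamp is drawn up to its second stop (about 120 mm) and still held there with the button squeezed in. In the last wrist picture the foot, film gate and caps had not moved; I didn't measure the fuse jar again, but the arm never went near it.

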